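Seat the glass block in the corner of the ray-tracing board

ROBOT

A 7-joint arm with a two-finger parallel gripper is mounted at the origin on the work surface. World frame = base frame: x ahead of the robot, y to its left, z up, the work surface at z = 0. Lengths are in m, angles in rad, forces in N, time in s.
With the tool pointing down it reaches from about 0.425 to 0.925 m from the base axis. Payload 6.8 kg.
Tool frame: the origin (TCP) lies on the centre line of the jaws, within the pads' length; the fingertips stand 8 mm ahead of it and the grasp point (between the pads) lies 11 mm behind it (r.finger_overhang is the distance from the TCP to the fingertips, in m); x points along the fingers, z is the direction in which the jaws open and shut, and the axes are right-handed (so a half turn about x gives the same grasp; the last joint's range is limited). The gripper opens to 85 mm and grips with 20 to 120 N. Pads are 22 mm wide; open, the fingers measure 114 mm over their backs; the gripper's body (76 mm by 85 mm) begins 54 mm behind the grasp point. The pads swing forward as they close: fully open they stand 13 mm farther back than shut.
Start: joints at [-1.244, 0.477, 0.022, 1.555, -0.011, 1.109, -0.083], TCP at [0.284, 0.612, 0.239] pointing down, gripper open.
Joint ranges: [-2.96, 2.96], [-0.34, 2.1], [-1.41, 1.46], [0.24, 2.44], [-1.37, 4.51], [0.17, 1.92], [-2.96, 2.96]. Speed limits (rad/s): [2.39, 2.39, 3.14, 3.14, 3.14, 3.14, 3.14].

INTERFACE

Orientations are given as a rotation vector (axis times angle).
In Python, from bench import r gives the robot as it stands. The module is installed in compiled form; this text tells all that it offers.
- The arm moves only by the tool play_rows, never from a script. Its argument "plan" is a list of rows, each a list of 5 numbers: the opening, from -1 (shut) to 1 (fully open), then the shift along the world's x, y, z in m, then the turn about the world's z in rad. A call has 1 to 10 rows; each row is the pose to reach, as a shift and turn from the pose commanded when the call began; what a row does not reach only later rows make up. A row lasts 1/10 s, in which the tool goes at most 50 mm and 8.59 degrees, less where a joint would pass 70% of its speed; a pose out of reach is approached as far as the arm can. A call with a gripper value outside its range is refused whole. The fingers move at their own pace and stop on an object; "force" is the grip in N (left out, the last holds). Time passes only in rows, so rows that repeat a pose let the fingers close. It gives the time, the measured TCP pose, the force and the opening at its end, in the units of the state.
- r.get_obs(): the state, without advancing time (a new reading comes with each control period).
- r.grab_frame(name): name is "scene" or "top" or "wrist"; returns a dict with "pixels" (400x640x3 uint8, blue, green, red), "z_map" (400x640 float32, m along the optical axis (not along the pixel's ray), 0 where there is no reading), "vfov" (degrees; the focal length in pixels is half the picture's height over the tangent of half this angle, whatever the lens; pixels are square), "cx", "cy" (the principal point, pixels), "D" ([k1, k2, p1, p2, k3] as OpenCV has them; the pictures are not rectified), "R" (3x3) and "t" (3): a world point X has camera coordinates R X + t; the wrist camera has in their place "tool_from_camera" (4x4, takes a point from camera to tool coordinates, whose origin is the TCP and whose axes are the tool frame's). Camera axes: x right, y down, z forward; pixel columns grow to the right and rows downward; lengths in m; the calibration is good to about 2 mm. A picture is of the moment at which its call begins: read the wrist's pose just before it.
- r.hand_in(): hands the job in, once; it reports no verdict.
Trained networks look in a picture, given as the dict that the camera call returned (one of the last four; its "shot" number tells which), for a name from the list of things; names that differ only in an ending like _2 or _b are one class to them, and where a whole thing is asked for, a point or a joint stands for the part that bears it (a point fixed in the world has none). Each returns a list of dicts, best first, with "conf" (0 to 1); they miss things now and then, are a little off and sometimes report something else, mostly with a low value. They report only what shows in the picture. A call takes as long as a camera call. They do not tell look-alikes from the thing itself.
- r.outline_of(picture, label): "mask" (400x640 bool, what is visible of it) and "bbox" ([left, top, right, bottom] as shares, 0 to 1, of the picture: columns of its width, rows of its height, round what is visible of it).
- r.pinpoint(picture, label): "position" ([column, row] as shares, 0 to 1, of the picture: columns of its width, rows of its height: a listed point, or the origin of a listed thing).
The state is a dict: "clock": time; "joints": joint angles; "qvel": joint speeds; "tau": joint torques, N m; "tcp_pos": TCP position; "orientation": TCP orientation; "contact_force": force on the tool from outside, world axes, zero at the start; "moment": the same for the moment, N m; "grip_width": finger opening in m.
Only numpy, scipy, OpenCV 4.12 (cv2) and the standard library are available. Lean on these libraries where they do the work, as an engineer would, in place of code of your own. Each camera call takes 0.05 s, during which the arm holds its last target.

TASK

Set up the refraction demonstration: with the fingertips, push the rectangular glass block flat against the long aluminium strip on the white board while it is still well short of the corner nest, then slide it along, keeping it against the strip, until it is fully home in the nest, against both the strip and the end stop. Only push it: never lift or tip it. Leave everything else where it stands, and finish with the hand clear.

Things in the scene. Friction and masses are not known exactly. Their poses are not given: they have to be found in the camera images.
- board: White laminated ray-tracing board, 260 (its x) x 440 (its y) x 16 mm thick, fixed flat on the bench. Origin: centre of its underside, on the bench; its top is 16 mm above. Three aluminium strips fixed on it (long strip, end stop, low keeper) enclose the corner nest, 54 mm wide for the 50 mm block and open to the board's -y. The thin printed lines are flat ink.
- strip (a point): Long aluminium strip, 400 mm along the board's y, 12 mm thick, 12 mm high. The point: middle of its length, on the top edge of the face that the block lies against, which looks to the board's -x. Axes as the board's.
- stop (a point): End stop at the +y end, a 12 mm high strip, 62 mm along the board's x and 12 mm thick. The point: middle of its length, on the top edge of its inner face, which looks to the board's -y. Axes as the board's.
- keeper (a point): Low keeper strip on the nest's open side, parallel with the long strip: 10 mm wide, only 6 mm high, 44 mm long. The point: middle of its top edge at the end by the nest's mouth; it runs from there in +y up to the end stop. Axes as the board's.
- nest (a point): The point where the centre of the rectangular block (half-way up) lies when it is fully home: 60 mm in x and 150 mm in y from the board's origin, 10 mm above the board's top. Axes as the board's: x points at the long strip, y along it at the end stop, z up.
- slab_mid (a point): Centre (half-way up) of the loose rectangular glass block, 50 (its x) x 80 (its y) x 20 mm high, about 0.2 kg, lying flat on the board 35 to 65 mm short of the long strip, 190 to 285 mm short of home, turned up to 0.4 rad from the board's axes. At home its axes are parallel with the board's, an 80 mm side against the long strip. It slides easily on board and strips (friction about 0.2).
- dblock_mid (a point): A loose half-round glass block (radius 35 mm, 20 mm high) on the board, on the side away from the long strip. The point is half-way up, 15 mm from its flat face on the middle line. Stays where it is.
- prism_mid (a point): A loose triangular glass prism (50 mm sides, 20 mm high, standing on its triangle) on the board, on the side away from the long strip. The point is its middle, half-way up. Stays where it is.
- raybox: Grey ray box (lamp housing), 160 x 70 x 76 mm high with its knob and sockets, fixed on the bench off the board's +y end, its slit (at its +x) aimed at the nest. Origin: under its middle, on the bench.
- lamp: Lamp with a round bulb on an 85 mm square black base, 129 mm high, on the bench off the far corner of the board by the end stop. Origin under its base. Stays where it is.
- lens: Round lens, 72 mm across, upright on a small black foot, 112 mm high, on the bench behind the long strip. Origin under its foot. Stays where it is.
- jar: Lidded glass jar, 88 mm across, 130 mm high, on the bench off the board's -y end. Origin under its base. Stays where it is.
- pencil: Pencil, 170 mm long, lying on the bench behind the long strip. Origin at its middle. Stays where it is.
Things that resemble listed ones, but are neither listed nor needed, are in the scene too. Leave any black or yellow look-alike of the part that bears slab_mid alone.

How it is judged:
By the outcome, as a careful person would: the job done as asked, in the order asked, and still so for the second after the job is handed in, with the robot touching nothing.
It also fails if it takes over 58 s, if anything falls off the work surface, if the arm or the gripper's body presses on something with over 40 N, if the wrist force passes 120 N, or if a joint passes its speed limit or range.

## Working session

There is one attempt and no reset: what is moved stays moved. The work goes in short steps, Python scripts to look and compute and a tool call to move; the robot and the scene stay as the last step left them, time stands still between calls to the robot, and variables do not carry over. Pictures are saved under pics/ and viewed, and the job is handed in when it is done.

Besides the shell and the picture viewer there is one more tool, called as name(argument=value, ...) on one line, values as JSON. play_rows: Moves the arm, as the interface text tells. Its arguments: {"type":"object","properties":{"plan":{"type":"array","items":{"type":"array","items":{"type":"number"}}},"force":{"type":"number"}},"required":["plan"]}

```bash
mkdir -p pics; cat > h.py <<'E'
import numpy as np, cv2, pickle
from bench import r
def cam(p):
    h,w=p["pixels"].shape[:2]
    f=h/2/np.tan(np.radians(p["vfov"])/2)
    return np.array([[f,0,p["cx"]],[0,f,p["cy"]],[0,0,1.]])
def ray(p,uv):
    K=cam(p);n=cv2.undistortPoints(np.array(uv,float).reshape(-1,1,2),K,np.array(p["D"],float)).reshape(-1,2)
    return np.c_[n,np.ones(len(n))]
def pose(p,obs=None):
    if "R" in p: R=np.array(p["R"]);t=np.array(p["t"]);return R.T,-R.T@t
    T=np.array(p["tool_from_camera"]);Rt=cv2.Rodrigues(np.array(obs["orientation"],float))[0]
    return Rt@T[:3,:3],Rt@T[:3,3]+np.array(obs["tcp_pos"])
def onplane(p,uv,z,obs=None):
    A,c=pose(p,obs);d=ray(p,uv)@A.T
    return c+d*((z-c[2])/d[:,2])[:,None]
def proj(p,X,obs=None):
    A,c=pose(p,obs);Xc=(np.atleast_2d(X)-c)@A
    return cv2.projectPoints(Xc,np.zeros(3),np.zeros(3),cam(p),np.array(p["D"],float))[0].reshape(-1,2)
E
python3 - <<'E'
from h import *
o=r.get_obs();print(o,r.finger_overhang)
for n in["scene","top","wrist"]:
    p=r.grab_frame(n);cv2.imwrite(f"pics/{n}0.png",p["pixels"])
    print(n,pose(p,o)[1],p["vfov"],p["D"])
    for l in["board","strip","stop","keeper","nest","slab_mid","dblock_mid","prism_mid"]:
        q=r.pinpoint(p,l)
        for d in q[:3]:
            uv=np.array(d["position"])*[640,400]
            z={"board":0,"strip":.028,"stop":.028,"keeper":.022}.get(l,.026)
            print(l,round(d["conf"],2),uv.round(1),onplane(p,uv,z,o).round(4)[0])
E
```

```text
{'clock': 0.0, 'joints': array([-1.24409273,  0.47779908,  0.02232836,  1.55646431, -0.0115106 ,
        1.10931901, -0.08306742]), 'qvel': array([ 2.67269219e-04,  9.59064327e-05,  4.60476556e-04, -1.32206324e-03,
        3.04682424e-04,  1.17912796e-03,  1.96701152e-03]), 'tau': array([ 6.31270268e-04, -5.96454191e+01,  1.60826214e+00, -2.81195873e+01,
        1.25298905e-02,  9.58147575e-03, -1.00258524e-05]), 'tcp_pos': array([0.28408711, 0.61165437, 0.23832075]), 'orientation': array([-0.88438745,  1.38559122,  0.88257436]), 'contact_force': array([-0.74449718,  0.27189202, -0.49441543]), 'moment': array([ 0.01276169, -0.08077723,  0.02116671]), 'grip_width': 0.08525762070038505} 0.008
scene [ 1.23105937 -0.04676707  0.82601482] 54.6445457763107 [0.02920183 0.         0.         0.         0.        ]
board 0.77 [335.9 192.9] [ 0.5108  0.056  -0.    ]
strip 0.91 [342.9 214.1] [0.6103 0.0627 0.028 ]
stop 0.88 [411.6 196.8] [0.5672 0.2553 0.028 ]
keeper 0.62 [390.2 189.2] [0.5296 0.2052 0.022 ]
nest 0.73 [396.5 197.6] [0.5648 0.2147 0.026 ]
nest 0.25 [337.7 196.9] [0.5484 0.0562 0
[... 505 characters left out ...]
98.2] [ 0.5335 -0.0471  0.028 ]
stop 0.6 [212.1 187.2] [0.5679 0.2517 0.028 ]
stop 0.33 [183.6 147. ] [0.6732 0.3253 0.028 ]
keeper 0.84 [230.3 198.6] [0.5388 0.2073 0.022 ]
nest 0.64 [182.9 147. ] [0.6738 0.3278 0.026 ]
nest 0.61 [330.4 138.5] [ 0.6889 -0.0496  0.026 ]
nest 0.56 [226.9 189. ] [0.5628 0.2151 0.026 ]
slab_mid 0.93 [329.1 200.3] [ 0.5285 -0.0422  0.026 ]
slab_mid 0.7 [415.1 173.6] [ 0.5923 -0.2628  0.026 ]
slab_mid 0.56 [401.1 287.4] [ 0.3105 -0.2124  0.026 ]
dblock_mid 0.56 [245.5 244.2] [0.4235 0.1676 0.026 ]
prism_mid 0.65 [273.8 237.9] [0.4374 0.0976 0.026 ]
wrist [0.21615905 0.64418921 0.37332943] 63.783183136549574 [0.00050882 0.         0.         0.         0.        ]
```

View pics/top0.png

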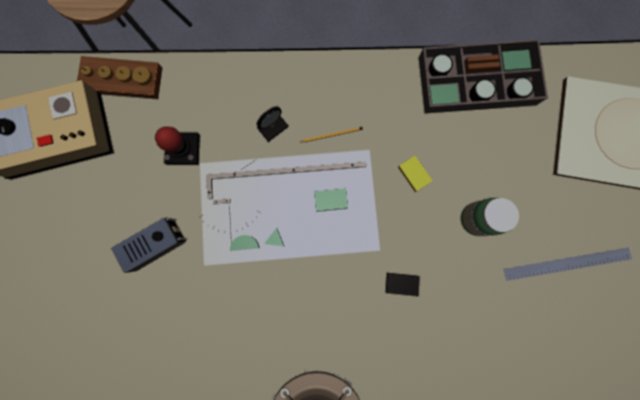

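View pics/scene0.png

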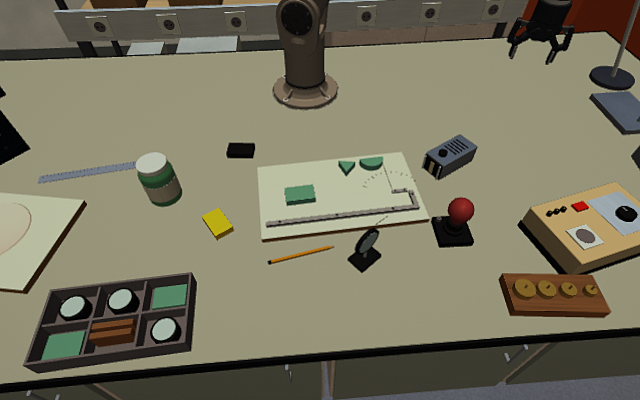

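The top view shows the green slab at about (329,200) px, with the nest at the upper left of the board near (225,190). The yellow look-alike is at (415,173) and the black one at (402,284). Next I'll fit the board and slab poses.

```bash
cat > fit.py <<'E'
from h import *
from scipy.optimize import least_squares
def boardfit(names=("top","scene"),obs=None):
    # board outline from white mask corners + network points
    P=[];W=[]
    for n in names:
        p=r.grab_frame(n)
        m=[d for d in r.outline_of(p,"board")][:1]
        for l,b in {"strip":(.085,0,.028),"keeper":(.026,.146,.022),"nest":(.06,.15,.026)}.items():
            for d in r.pinpoint(p,l)[:3]:
                X=onplane(p,np.array(d["position"])*[640,400],b[2],obs)[0]
                P.append(b[:2]);W.append(X[:2])
        if m:
            mk=m[0]["mask"].astype(np.uint8)
            c=max(cv2.findContours(mk,0,2)[0],key=cv2.contourArea)
            print(n,"board mask",mk.sum(),[ (q.round(3).tolist()) for q in onplane(p,cv2.boxPoints(cv2.minAreaRect(c)),.016,obs)[:,:2]])
    P=np.array(P);W=np.array(W)
    f=lambda v:((W-(v[:2]+P@np.array([[np.cos(v[2]),np.sin(v[2])],[-np.sin(v[2]),np.cos(v[2])]])))/.004).ravel()
    s=least_squares(f,[.51,.056,.06],loss="cauchy")
    print("resid mm",(f(s.x).reshape(-1,2)*4).round(1).tolist());return s.x
def slab(p,obs=None,near=(.53,-.04)):
    for d in r.outline_of(p,"slab_mid")[:5]:
        mk=d["mask"].astype(np.uint8)
        c=max(cv2.findContours(mk,0,2)[0],key=cv2.contourArea).reshape(-1,2)
        X=onplane(p,c,.036,obs)[:,:2].astype(np.float32)
        re=cv2.minAreaRect((X*1000).astype(np.float32))
        print("slab",round(d["conf"],2),np.round(re,2) if 0 else re)
E
python3 - <<'E'
from fit import *
v=boardfit();print("board",v.round(4))
p=r.grab_frame("top");slab(p)
c,s=np.cos(v[2]),np.sin(v[2]);M=np.array([[c,s],[-s,c]])
print("slab in board",M@(np.array([.5285,-.0422])-v[:2]))
im=p["pixels"].copy()
def b2w(x,y,z): return [*(v[:2]+M.T@[x,y]),z]
for q in [(.13,.22,.016),(-.13,.22,.016),(.13,-.22,.016),(-.13,-.22,.016),(.085,.19,.028),(.085,-.2,.028),(.031,.146,.022),(.06,.15,.026)]:
    u=proj(p,b2w(*q))[0];cv2.circle(im,tuple(int(a) for a in u),1,(0,0,255),-1)
cv2.imwrite("pics/fit1.png",cv2.resize(im[130:290,180:400],None,fx=3.6,fy=3.6,interpolation=cv2.INTER_CUBIC))
E
```

```text
top board mask 16111 [[0.635, 0.295], [0.66, -0.156], [0.397, -0.164], [0.376, 0.271]]
scene board mask 10516 [[0.406, -0.181], [0.362, 0.331], [0.646, 0.283], [0.673, -0.15]]
resid mm [[-0.5, -7.4], [0.1, 6.0], [141.6, 118.5], [2.0, 4.3], [-132.7, -120.1], [2.8, -4.3], [97.3, 252.6], [185.5, -258.1], [-1.5, 1.3], [-88.6, 174.2], [-6.1, -9.2]]
board [0.5154 0.0626 0.0336]
slab 0.92 ((527.5133666992188, -45.360225677490234), (51.946372985839844, 81.39282989501953), 1.6322944164276123)
slab 0.91 ((591.4560546875, -258.19683837890625), (78.42444610595703, 56.08867645263672), 32.97099685668945)
slab 0.88 ((319.2535095214844, -212.034423828125), (80.83709716796875, 49.50111389160156), 83.78321838378906)
slab in board [ 0.0095747  -0.10520792]
```

View pics/fit1.png

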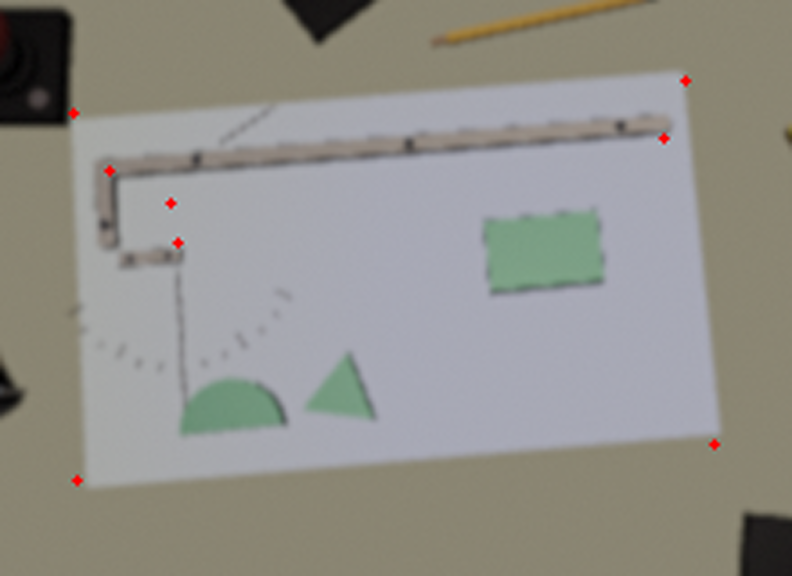

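```bash
cat > fit2.py <<'E'
from h import *
p=r.grab_frame("top")
U=lambda a:(np.array(a,float)+.5)/3.6-.5+[180,130]
C=onplane(p,U([(73,118),(684,72),(719,436),(88,487)]),.016)[:,:2]
S=onplane(p,U([(117,178),(660,132)]),.028)[:,:2]
Sl=onplane(p,U([(486,219),(597,209),(603,282),(490,292)]),.036)[:,:2]
B=np.array([(.13,.22),(.13,-.22),(-.13,-.22),(-.13,.22)])
cB=C.mean(0);H=(B).T@(C-cB);Uu,_,Vt=np.linalg.svd(H);R=Vt.T@Uu.T
print("yaw",np.arctan2(R[1,0],R[0,0]),"c",cB,"res",((C-cB-B@R.T)*1000).round(1).tolist())
print("strip in board",(S-cB)@R)
print("slab in board",(Sl-cB)@R,((Sl-cB)@R).mean(0))
m=(Sl-cB)@R;d=m[0]-m[1];print("slab yaw rel",np.arctan2(-d[0],d[1]));d=m[3]-m[2];print(np.arctan2(-d[0],d[1]))
E
python3 fit2.py
```

```text
yaw 0.056701309432700686 c [0.51751743 0.06063134] res [[0.3, -0.4], [0.2, 0.5], [-0.3, 1.3], [-0.2, -1.3]]
strip in board [[ 0.08185706  0.18689495]
 [ 0.08516005 -0.19641878]]
slab in board [[ 0.03148972 -0.06885241]
 [ 0.03247863 -0.14641298]
 [-0.01871109 -0.14605157]
 [-0.01951553 -0.06767551]] [ 0.00643543 -0.10724812]
slab yaw rel 0.012749550055494786
0.010263576756956081
```

play_rows(plan=[[0,0.03,-0.05,0.05,0],[0,0.06,-0.1,0.08,0],[0,0.08,-0.15,0.1,0],[0,0.1,-0.2,0.1,0],[0,0.12,-0.25,0.1,0],[0,0.13,-0.3,0.1,0],[0,0.14,-0.35,0.1,0],[0,0.14,-0.4,0.1,0],[0,0.14,-0.45,0.1,0],[0,0.14,-0.5,0.1,0]])

```text
clock: 3.0
tcp_pos: [0.4225, 0.1634, 0.3394]
orientation: [-0.883, 1.383, 0.883]
contact_force: [0.9, -0.4, 0.2]
grip_width: 0.0427
```

```bash
python3 - <<'E'
from h import *
o=r.get_obs();R=cv2.Rodrigues(np.array(o["orientation"]))[0];print(R.round(3),o["joints"].round(3))
print("jaw angle",np.arctan2(R[1,2],R[0,2]))
p=r.grab_frame("wrist");cv2.imwrite("pics/w1.png",p["pixels"])
c,s=np.cos(.0567),np.sin(.0567);R=np.array([[c,-s],[s,c]])
for b in[(-.06,-.107),(.0065,-.107)]: print(b,R@b+[.5175,.0606])
E
```

```text
[[ 0.001 -0.907  0.422]
 [ 0.001  0.422  0.907]
 [-1.    -0.     0.001]] [-7.530e-01  1.000e-03  2.480e-01  1.939e+00 -0.000e+00  1.201e+00
  6.310e-01]
jaw angle 1.1355329725222356
(-0.06, -0.107) [ 0.46366007 -0.04962823]
(0.0065, -0.107) [ 0.5300532 -0.0458597]
```

View pics/w1.png

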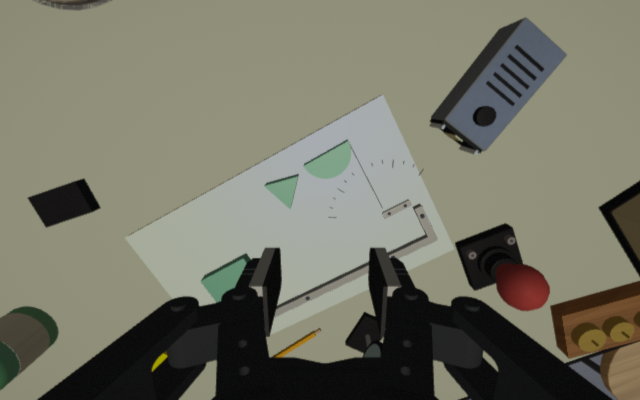

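play_rows(plan=[[0,0.01,-0.05,0,0.13],[0,0.02,-0.1,0,0.26],[0,0.03,-0.15,0,0.39],[0,0.036,-0.2,-0.04,0.492],[0,0.036,-0.213,-0.08,0.492],[0,0.036,-0.213,-0.12,0.492],[0,0.036,-0.213,-0.14,0.492],[0,0.036,-0.213,-0.14,0.492]])

```text
clock: 3.85
tcp_pos: [0.4558, -0.0478, 0.1961]
orientation: [-1.248, 1.188, 1.255]
contact_force: [-0.8, 0.6, -0.1]
grip_width: 0.0423
```

```bash
cat > see.py <<'E'
import sys
from h import *
o=r.get_obs();R=cv2.Rodrigues(np.array(o["orientation"]))[0]
c,s=np.cos(.0567),np.sin(.0567);Rb=np.array([[c,-s],[s,c]]);o0=np.array([.5175,.0606])
print("t",o["clock"],"tcp",o["tcp_pos"].round(4),"board",((o["tcp_pos"][:2]-o0)@Rb).round(4),"jaw",round(np.arctan2(R[1,2],R[0,2]),4),"F",o["contact_force"].round(1),"w",round(o["grip_width"],4))
n=sys.argv[1];p=r.grab_frame(n);cv2.imwrite(f"pics/{sys.argv[2]}.png",p["pixels"] if n!="top" else cv2.resize(p["pixels"][130:290,180:400],None,fx=3.6,fy=3.6,interpolation=cv2.INTER_CUBIC))
pickle.dump((o,p),open(f"{sys.argv[2]}.pkl","wb"))
E
python3 see.py wrist w2
```

```text
t 3.85 tcp [ 0.4558 -0.0478  0.1961] board [-0.0678 -0.1048] jaw 1.6267 F [-0.8  0.6 -0.1] w 0.0423
```

View pics/w2.png

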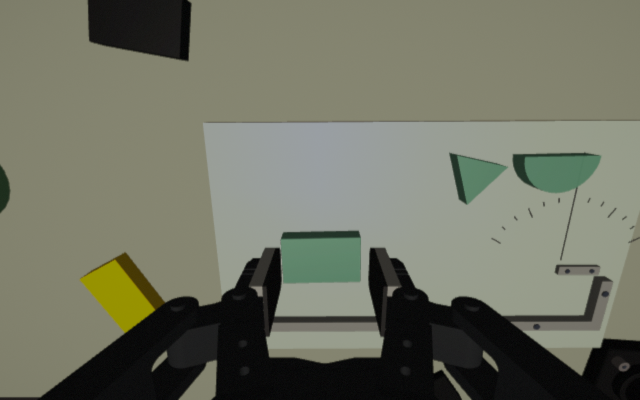

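```bash
cat > up.py <<'E'
import sys,cv2,pickle
n,x0,y0,x1,y1=sys.argv[1],*map(int,sys.argv[2:6])
o,p=pickle.load(open(n+".pkl","rb"));a=p["pixels"][y0:y1,x0:x1];k=min(800/(x1-x0),600/(y1-y0))
cv2.imwrite(f"pics/{n}_z.png",cv2.resize(a,None,fx=k,fy=k,interpolation=cv2.INTER_CUBIC));print(k)
E
python3 up.py w2 200 220 440 340
python3 - <<'E'
from h import *
o,p=pickle.load(open("w2.pkl","rb"))
c,s=np.cos(.0567),np.sin(.0567);Rb=np.array([[c,-s],[s,c]]);o0=np.array([.5175,.0606])
B=lambda uv,z:((onplane(p,uv,z,o)[:,:2]-o0)@Rb).round(4).tolist()
print("slab",B([(282,238),(361,237),(360,282),(283,283)],.036))
print("strip",B([(300,319),(500,318),(585,318)],.028))
print("board corners",B([(204,123),(640,120)],.016),"keeper",B([(556,265),(599,265)],.022))
E
```

```text
3.3333333333333335
slab [[-0.0167, -0.1461], [-0.0177, -0.0677], [0.0326, -0.0671], [0.0337, -0.147]]
strip [[0.0833, -0.131], [0.0821, 0.0897], [0.0821, 0.1834]]
board corners [[-0.1267, -0.2188], [-0.1292, 0.1963]] keeper [[0.0205, 0.143], [0.0205, 0.1888]]
```

View pics/w2_z.png

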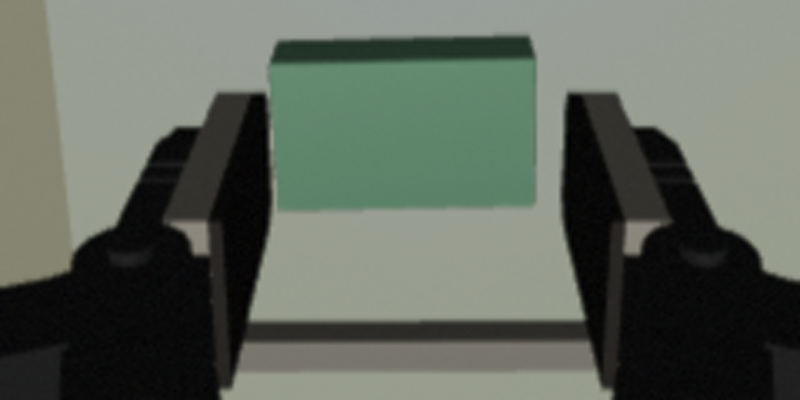

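play_rows(plan=[[0,0,-0.002,-0.05,0],[0,0,-0.002,-0.1,0],[0,0,-0.002,-0.14,0],[0,0,-0.002,-0.155,0],[0,0,-0.002,-0.165,0],[0,0,-0.002,-0.167,0],[0,0,-0.002,-0.167,0]])

```text
clock: 4.6
tcp_pos: [0.46, -0.049, 0.0333]
orientation: [-1.252, 1.179, 1.25]
contact_force: [0.2, -0.2, 0.2]
grip_width: 0.0426
```

```bash
python3 see.py wrist w3
```

```text
t 4.6 tcp [ 0.46   -0.049   0.0333] board [-0.0636 -0.1062] jaw 1.6285 F [ 0.2 -0.2  0.2] w 0.0426
```

View pics/w3.png

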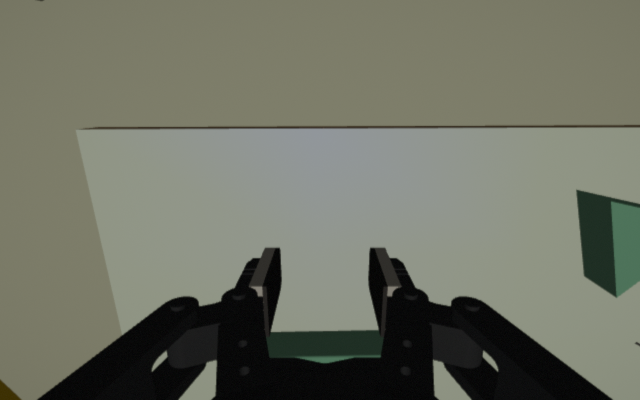

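play_rows(plan=[[0,0.01,0.0,-0.006,0],[0,0.02,0.001,-0.006,0],[0,0.028,0.001,-0.006,0],[0,0.034,0.002,-0.006,0],[0,0.04,0.002,-0.006,0],[0,0.047,0.002,-0.006,0],[0,0.054,0.003,-0.006,0],[0,0.061,0.003,-0.006,0],[0,0.066,0.003,-0.006,0],[0,0.07,0.004,-0.006,0]])

```text
clock: 5.65
tcp_pos: [0.5289, -0.0456, 0.0261]
orientation: [-1.251, 1.182, 1.251]
contact_force: [-0.4, -0.2, 0.0]
grip_width: 0.0427
```

```bash
python3 see.py top t4
```

```text
t 5.65 tcp [ 0.5289 -0.0456  0.0261] board [ 0.0054 -0.1067] jaw 1.6278 F [-0.4 -0.2  0. ] w 0.0427
```

View pics/t4.png

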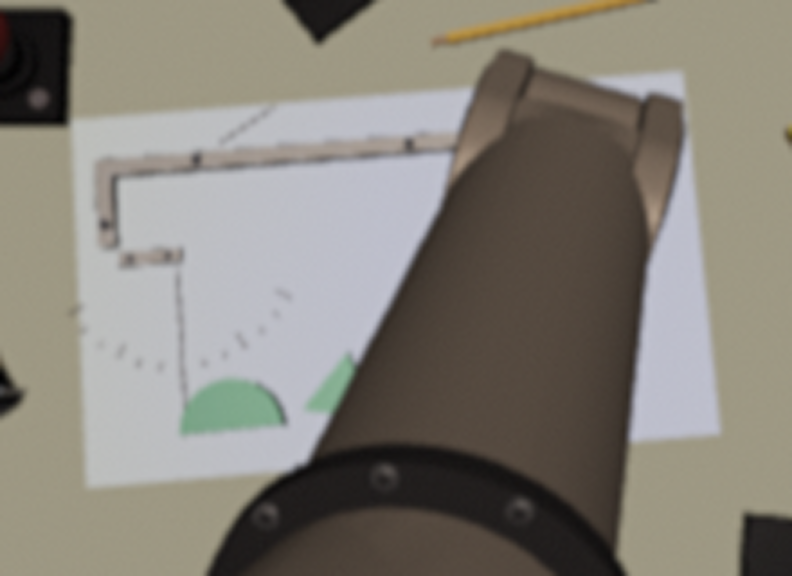

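play_rows(plan=[[0,0.005,0,0,0],[0,0.01,0.001,0,0],[0,0.013,0.001,0,0],[0,0.015,0.001,0,0],[0,0.015,0.001,0,0]])

```text
clock: 6.2
tcp_pos: [0.5438, -0.0444, 0.0261]
orientation: [-1.251, 1.181, 1.251]
contact_force: [-0.1, -0.2, -0.8]
grip_width: 0.0425
```

```bash
python3 see.py scene s5; python3 up.py s5 240 140 440 260
```

```text
t 6.2 tcp [ 0.5438 -0.0444  0.0261] board [ 0.0203 -0.1063] jaw 1.628 F [-0.1 -0.2 -0.8] w 0.0425
4.0
```

View pics/s5_z.png

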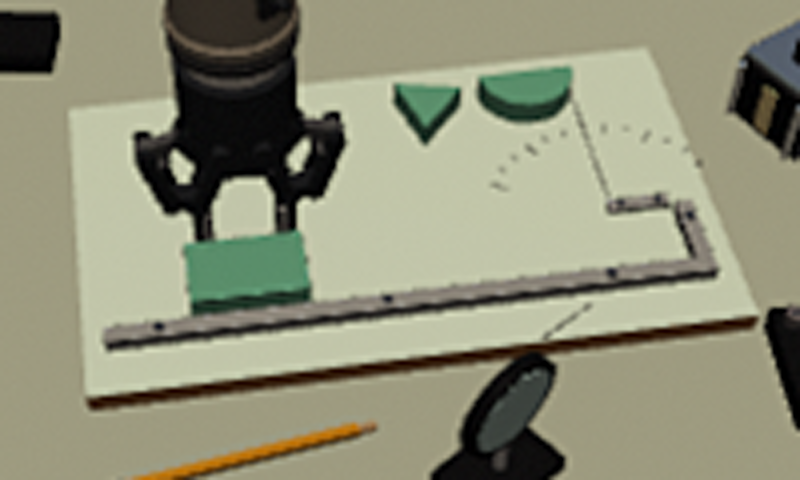

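Slab is pushed square and almost at the strip. I'll go on in small steps until the force rises.

play_rows(plan=[[0,0.001,0,0,0],[0,0.002,0,0,0],[0,0.003,0,0,0],[0,0.004,0,0,0],[0,0.004,0,0,0]])

```text
clock: 6.75
tcp_pos: [0.5477, -0.0444, 0.0261]
orientation: [-1.251, 1.181, 1.251]
contact_force: [-0.3, 0.0, 0.1]
grip_width: 0.0429
```

play_rows(plan=[[0,0.001,0,0,0],[0,0.002,0,0,0],[0,0.003,0,0,0],[0,0.003,0,0,0]])

```text
clock: 7.15
tcp_pos: [0.55, -0.0445, 0.0259]
orientation: [-1.251, 1.182, 1.252]
contact_force: [-2.6, -0.1, 0.7]
grip_width: 0.0426
```

play_rows(plan=[[0,0.001,0,0,0],[0,0.0015,0,0,0],[0,0.0015,0,0,0]])

```text
clock: 7.45
tcp_pos: [0.55, -0.0444, 0.0256]
orientation: [-1.249, 1.184, 1.254]
contact_force: [-5.6, 0.0, 2.6]
grip_width: 0.0426
```

```bash
python3 see.py scene s6; python3 up.py s6 260 180 360 240
```

```text
t 7.45 tcp [ 0.55   -0.0444  0.0256] board [ 0.0265 -0.1067] jaw 1.6281 F [-5.6  0.   2.6] w 0.0426
8.0
```

View pics/s6_z.png

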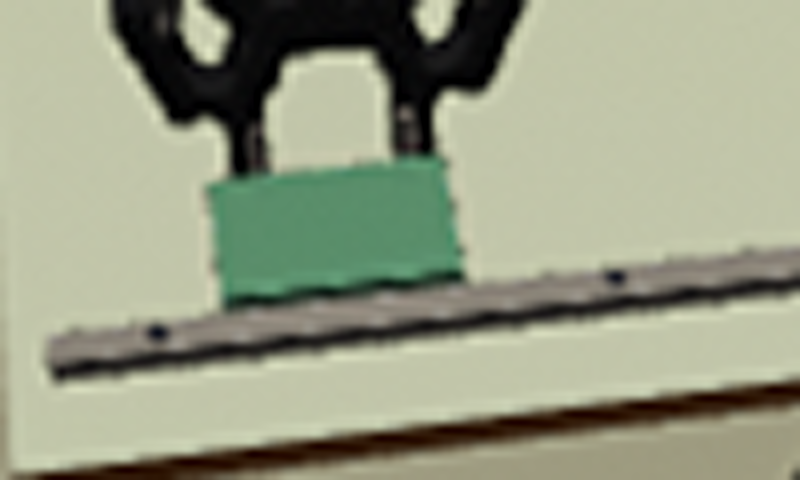

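play_rows(plan=[[0,-0.01,0,0,0],[0,-0.03,-0.001,0,0],[0,-0.045,-0.003,0.03,0],[-0.6,-0.05,-0.003,0.07,0],[-0.6,-0.05,-0.003,0.11,0],[-0.6,-0.05,-0.003,0.13,0.13],[-0.6,-0.04,-0.02,0.13,0.26],[-0.6,-0.02,-0.05,0.13,0.39],[-0.6,0.0,-0.08,0.13,0.52],[-0.6,0.03,-0.1,0.13,0.65]])

```text
clock: 8.5
tcp_pos: [0.5818, -0.1471, 0.1566]
orientation: [-1.711, 0.785, 1.709]
contact_force: [-0.7, -0.4, 0.5]
grip_width: 0.0174
```

```bash
python3 see.py top t7; python3 -c "
from h import *;print(r.get_obs()['joints'].round(2))
c,s=np.cos(.0567),np.sin(.0567);R=np.array([[c,-s],[s,c]])
for b in[(.057,-.2),(.057,-.16),(.06,.1)]: print(b,R@b+[.5175,.0606])"
```

```text
t 8.5 tcp [ 0.5818 -0.1471  0.1566] board [ 0.0524 -0.211 ] jaw 2.2808 F [-0.7 -0.4  0.5] w 0.0174
[-0.12  0.46  0.35  1.83 -0.2   0.88  2.61]
(0.057, -0.2) [ 0.58574233 -0.13584843]
(0.057, -0.16) [ 0.58347554 -0.09591271]
(0.06, 0.1) [0.57173662 0.16383948]
```

View pics/t7.png

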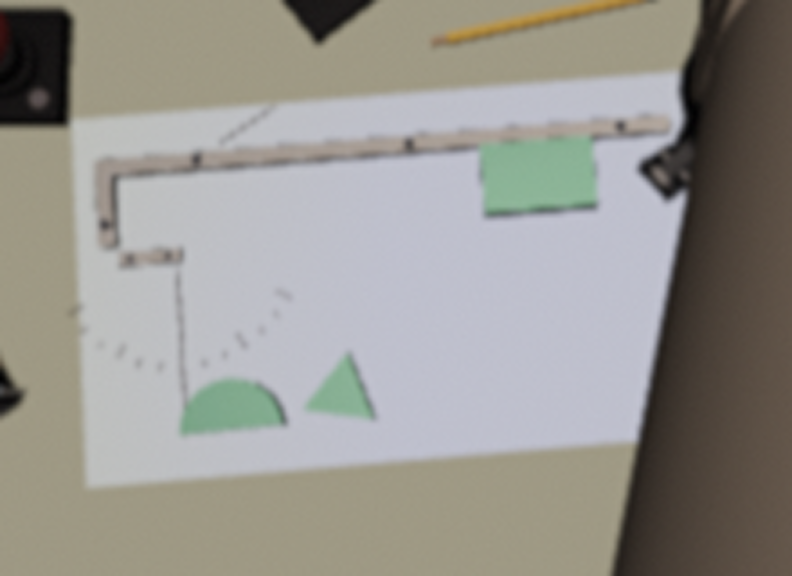

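play_rows(plan=[[-0.6,0,0,0,-0.14],[-0.6,0,0,0,-0.28],[-0.6,0,0,0,-0.42],[-0.6,0,0,0,-0.56],[-0.6,0,0,0,-0.7],[-0.6,0,0,0,-0.84],[-0.6,0,0,0,-0.98],[-0.6,0,0,0,-1.12],[-0.6,0,0,0,-1.26],[-0.6,0,0,0,-1.4]])

```text
clock: 9.55
tcp_pos: [0.5821, -0.1441, 0.1563]
orientation: [-0.681, 1.46, 0.68]
contact_force: [0.3, 0.3, -0.3]
grip_width: 0.0174
```

play_rows(plan=[[-0.6,0,0,0,-0.14],[-0.6,0,0,0,-0.28],[-0.6,0,0,0,-0.42],[-0.6,0,0,0,-0.56],[-0.6,0,0,0,-0.7],[-0.6,0,0,0,-0.824],[-0.6,0,0,0,-0.824]])

```text
clock: 10.25
tcp_pos: [0.5821, -0.1441, 0.156]
orientation: [-0.042, 1.57, 0.041]
contact_force: [0.2, 0.1, 0.5]
grip_width: 0.017
```

```bash
python3 see.py wrist w8; python3 -c "
from h import *;print(r.get_obs()['joints'].round(2))"
```

```text
t 10.25 tcp [ 0.5821 -0.1441  0.156 ] board [ 0.0529 -0.208 ] jaw 0.0527 F [0.2 0.1 0.5] w 0.017
[-0.51  0.61  0.91  1.86 -0.59  0.96  0.73]
```

View pics/w8.png

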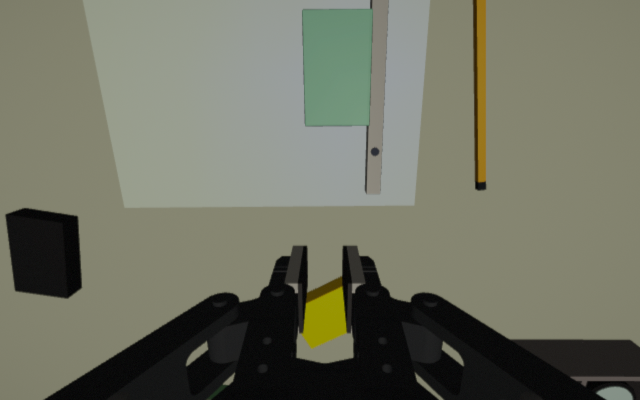

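```bash
python3 - <<'E'
from h import *
o,p=pickle.load(open("w8.pkl","rb"))
c,s=np.cos(.0567),np.sin(.0567);Rb=np.array([[c,-s],[s,c]]);o0=np.array([.5175,.0606])
B=lambda uv,z:((onplane(p,uv,z,o)[:,:2]-o0)@Rb).round(4).tolist()
print("slab",B([(303,10),(372,10),(370,126),(305,125)],.036))
print("strip",B([(370,80),(366,190)],.028),B([(390,0),(381,192)],.028))
E
```

```text
slab [[0.0381, -0.0694], [0.0865, -0.0695], [0.088, -0.1488], [0.0378, -0.1479]]
strip [[0.0878, -0.115], [0.0877, -0.2021]] [[0.1002, -0.0613], [0.1005, -0.2039]]
```

play_rows(plan=[[-0.6,0.001,0.004,-0.04,0.004],[-0.6,0.002,0.008,-0.08,0.004],[-0.6,0.002,0.008,-0.11,0.004],[-0.6,0.002,0.008,-0.122,0.004],[-0.6,0.002,0.008,-0.129,0.004],[-0.6,0.001,0.018,-0.129,0.004],[-0.6,0.001,0.028,-0.129,0.004],[-0.6,0.001,0.036,-0.129,0.004],[-0.6,0.0,0.042,-0.129,0.004],[-0.6,0.0,0.042,-0.129,0.004]])

```text
clock: 11.3
tcp_pos: [0.5823, -0.1006, 0.0275]
orientation: [-0.047, 1.57, 0.048]
contact_force: [0.5, 0.1, 0.6]
grip_width: 0.0173
```

```bash
python3 see.py wrist w9
```

```text
t 11.3 tcp [ 0.5823 -0.1006  0.0275] board [ 0.0556 -0.1647] jaw 0.0603 F [0.5 0.1 0.6] w 0.0173
```

View pics/w9.png

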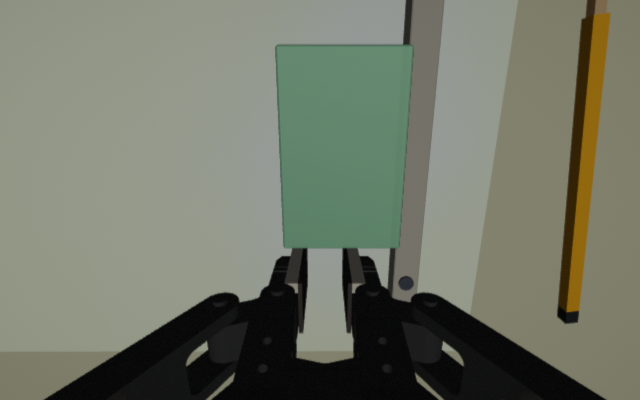

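play_rows(plan=[[-0.6,0,0.005,0,0],[-0.6,0,0.012,0,0],[-0.6,0,0.021,0,0],[-0.6,-0.001,0.031,0,0],[-0.6,-0.0015,0.041,0,0],[-0.6,-0.002,0.051,0,0],[-0.6,-0.0025,0.061,0,0],[-0.6,-0.003,0.069,0,0],[-0.6,-0.0033,0.075,0,0],[-0.6,-0.0035,0.078,0,0]])

```text
clock: 12.35
tcp_pos: [0.5784, -0.0236, 0.027]
orientation: [-0.046, 1.57, 0.046]
contact_force: [0.6, -0.0, 0.4]
grip_width: 0.0173
```

```bash
python3 see.py wrist w10
```

```text
t 12.35 tcp [ 0.5784 -0.0236  0.027 ] board [ 0.0561 -0.0875] jaw 0.0587 F [ 0.6 -0.   0.4] w 0.0173
```

View pics/w10.png

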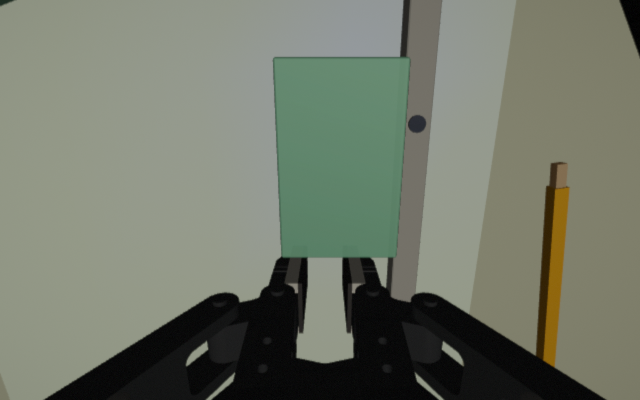

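```bash
for n in w9 w10; do python3 up.py $n 360 20 440 260; mv pics/${n}_z.png pics/${n}_zz.png; done; python3 - <<'E'
import cv2,numpy as np
a,b=[cv2.imread(f"pics/w{n}_zz.png") for n in(9,10)];cv2.imwrite("pics/cmp1.png",np.hstack([a,b]));
from h import *
for n,S,T in(("w9",[(277,45),(411,46),(399,247),(285,247)],[(405,20),(389,270)]),("w10",[(274,58),(408,58),(397,257),(281,257)],[(403,20),(388,270)])):
    o,p=pickle.load(open(n+".pkl","rb"))
    c,s=np.cos(.0567),np.sin(.0567);Rb=np.array([[c,-s],[s,c]]);o0=np.array([.5175,.0606])
    B=lambda uv,z:((onplane(p,uv,z,o)[:,:2]-o0)@Rb).round(4).tolist()
    print(n,B(S,.036),B(T,.016))
E
```

```text
2.5
2.5
w9 [[0.0379, -0.069], [0.0859, -0.0691], [0.0872, -0.1478], [0.0382, -0.148]] [[0.0876, -0.0563], [0.0881, -0.1698]]
w10 [[0.0373, 0.0039], [0.0857, 0.004], [0.0871, -0.0752], [0.0369, -0.0753]] [[0.0873, 0.0207], [0.088, -0.0925]]
```

View pics/cmp1.png

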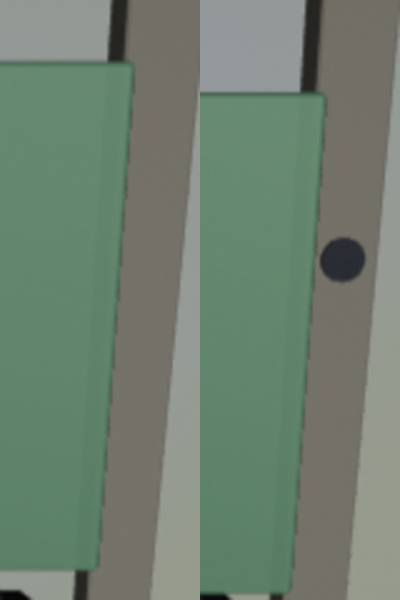

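play_rows(plan=[[-0.6,0.0005,0.005,0,0],[-0.6,0.0005,0.014,0,0],[-0.6,0,0.024,0,0],[-0.6,-0.0005,0.034,0,0],[-0.6,-0.001,0.044,0,0],[-0.6,-0.0015,0.054,0,0],[-0.6,-0.002,0.064,0,0],[-0.6,-0.0025,0.073,0,0],[-0.6,-0.003,0.08,0,0],[-0.6,-0.003,0.084,0,0]])

```text
clock: 13.4
tcp_pos: [0.5754, 0.0606, 0.0271]
orientation: [-0.046, 1.57, 0.046]
contact_force: [0.1, -0.4, -0.3]
grip_width: 0.0167
```

```bash
python3 see.py wrist w11
```

```text
t 13.4 tcp [0.5754 0.0606 0.0271] board [ 0.0578 -0.0033] jaw 0.0587 F [ 0.1 -0.4 -0.3] w 0.0167
```

View pics/w11.png

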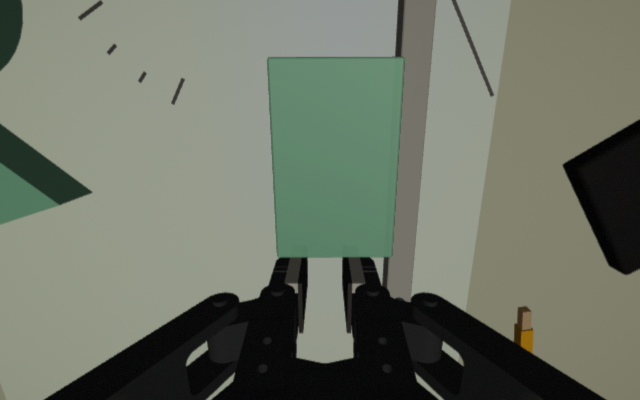

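play_rows(plan=[[-0.6,0.0003,0.005,0,0],[-0.6,0,0.013,0,0],[-0.6,-0.0003,0.022,0,0],[-0.6,-0.0007,0.031,0,0],[-0.6,-0.001,0.04,0,0],[-0.6,-0.0015,0.05,0,0],[-0.6,-0.002,0.06,0,0],[-0.6,-0.0025,0.069,0,0],[-0.6,-0.003,0.076,0,0],[-0.6,-0.003,0.08,0,0]])

```text
clock: 14.45
tcp_pos: [0.5723, 0.1406, 0.027]
orientation: [-0.046, 1.57, 0.046]
contact_force: [0.4, -0.9, -1.1]
grip_width: 0.0168
```

```bash
python3 see.py wrist w12
```

```text
t 14.45 tcp [0.5723 0.1406 0.027 ] board [0.0593 0.0768] jaw 0.0589 F [ 0.4 -0.9 -1.1] w 0.0168
```

View pics/w12.png

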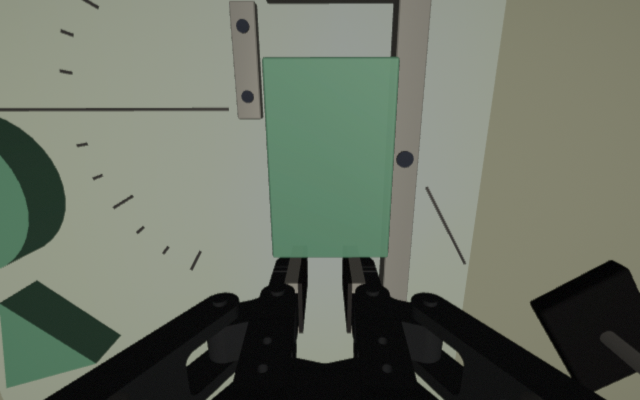

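play_rows(plan=[[-0.6,0.0002,0.004,0,0],[-0.6,0,0.009,0,0],[-0.6,-0.0003,0.013,0,0],[-0.6,-0.0005,0.016,0,0],[-0.6,-0.0005,0.018,0,0],[-0.6,-0.0005,0.019,0,0],[-0.6,-0.0005,0.019,0,0]])

```text
clock: 15.2
tcp_pos: [0.572, 0.1587, 0.0271]
orientation: [-0.046, 1.57, 0.046]
contact_force: [0.1, -0.3, 0.4]
grip_width: 0.0172
```

play_rows(plan=[[-0.6,0,0.001,0,0],[-0.6,0,0.002,0,0],[-0.6,0,0.002,0,0]])

```text
clock: 15.5
tcp_pos: [0.572, 0.1607, 0.0271]
orientation: [-0.046, 1.57, 0.046]
contact_force: [0.2, 0.2, -0.4]
grip_width: 0.0174
```

```bash
python3 see.py wrist w13; python3 up.py w13 220 0 420 150
```

```text
t 15.5 tcp [0.572  0.1607 0.0271] board [0.0601 0.0968] jaw 0.0581 F [ 0.2  0.2 -0.4] w 0.0174
4.0
```

View pics/w13_z.png

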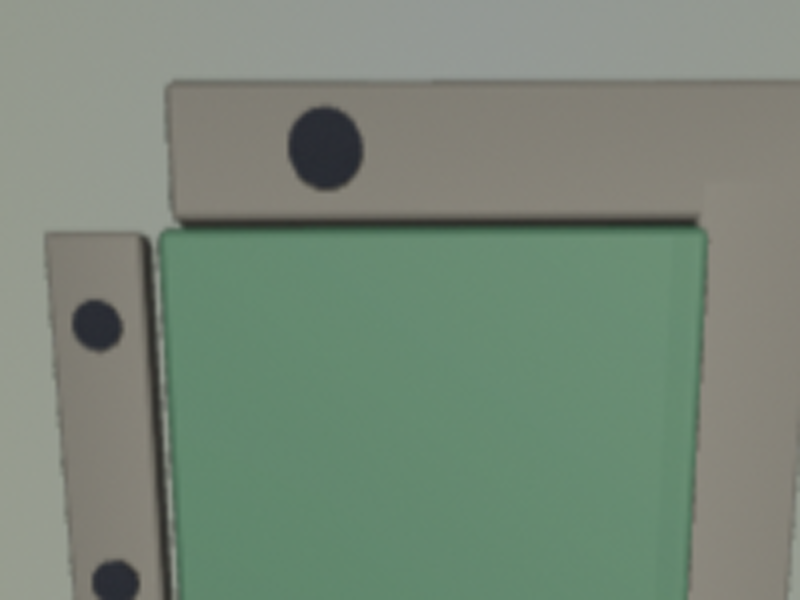

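play_rows(plan=[[-0.6,0.0002,0.001,0,0],[-0.6,0.0002,0.002,0,0],[-0.6,0.0002,0.002,0,0]])

```text
clock: 15.85
tcp_pos: [0.5722, 0.1623, 0.0271]
orientation: [-0.046, 1.57, 0.045]
contact_force: [0.3, -1.1, -0.0]
grip_width: 0.0171
```

play_rows(plan=[[-0.6,0.0002,0.001,0,0],[-0.6,0.0002,0.0015,0,0],[-0.6,0.0002,0.0015,0,0]])

```text
clock: 16.15
tcp_pos: [0.5722, 0.1624, 0.0271]
orientation: [-0.046, 1.571, 0.043]
contact_force: [-0.4, -5.3, 1.4]
grip_width: 0.017
```

play_rows(plan=[[-0.6,0.0003,0.001,0,0],[-0.6,0.0005,0.0015,0,0],[-0.6,0.0005,0.0015,0,0]])

```text
clock: 16.45
tcp_pos: [0.5723, 0.1624, 0.0271]
orientation: [-0.047, 1.571, 0.041]
contact_force: [-2.1, -8.1, 2.0]
grip_width: 0.0169
```

```bash
python3 see.py wrist w14; python3 up.py w14 220 0 420 150
```

```text
t 16.45 tcp [0.5723 0.1624 0.0271] board [0.0605 0.0985] jaw 0.056 F [-2.1 -8.1  2. ] w 0.0169
4.0
```

View pics/w14_z.png

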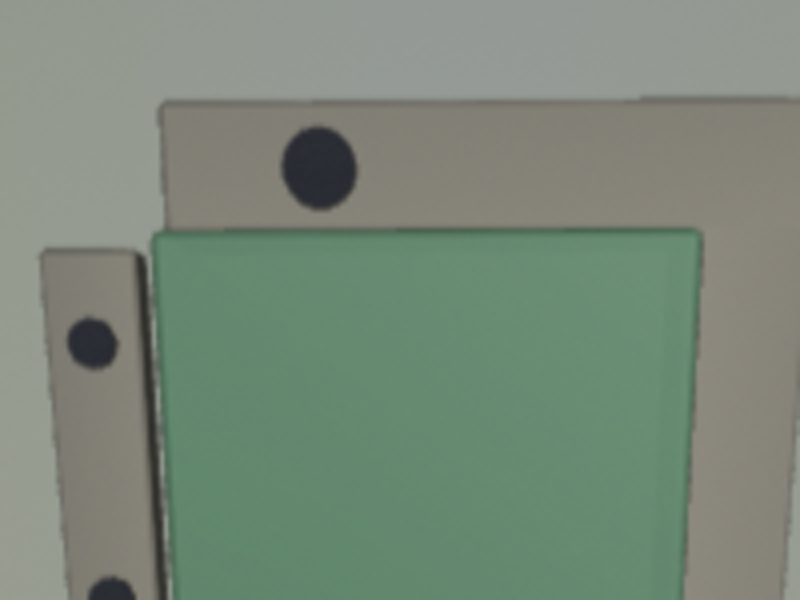

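play_rows(plan=[[-0.6,0.0,-0.003,0,0],[-0.6,0.0005,-0.01,0,0],[-0.6,0.001,-0.025,0,0],[-0.6,0.002,-0.04,0.01,0],[-0.6,0.002,-0.06,0.04,0],[-0.6,0,-0.09,0.08,0],[-0.6,0,-0.13,0.12,0],[-0.6,0,-0.17,0.15,0],[-0.6,0,-0.21,0.16,0],[-0.6,0,-0.21,0.16,0]])

```text
clock: 17.5
tcp_pos: [0.5729, -0.0541, 0.1913]
orientation: [-0.038, 1.564, 0.034]
contact_force: [-0.9, 0.1, 0.1]
grip_width: 0.017
```

```bash
python3 see.py top t15; python3 see.py scene s15; python3 up.py s15 330 140 430 215;python3 see.py wrist w15
```

```text
t 17.5 tcp [ 0.5729 -0.0541  0.1913] board [ 0.0488 -0.1177] jaw 0.046 F [-0.9  0.1  0.1] w 0.017
t 17.55 tcp [ 0.5727 -0.05    0.1895] board [ 0.0488 -0.1135] jaw 0.0496 F [-0.4  1.1 -0.6] w 0.0173
8.0
t 17.6 tcp [ 0.5726 -0.047   0.1882] board [ 0.0489 -0.1105] jaw 0.0534 F [-0.1  0.7 -0.4] w 0.0173
```

View pics/t15.png

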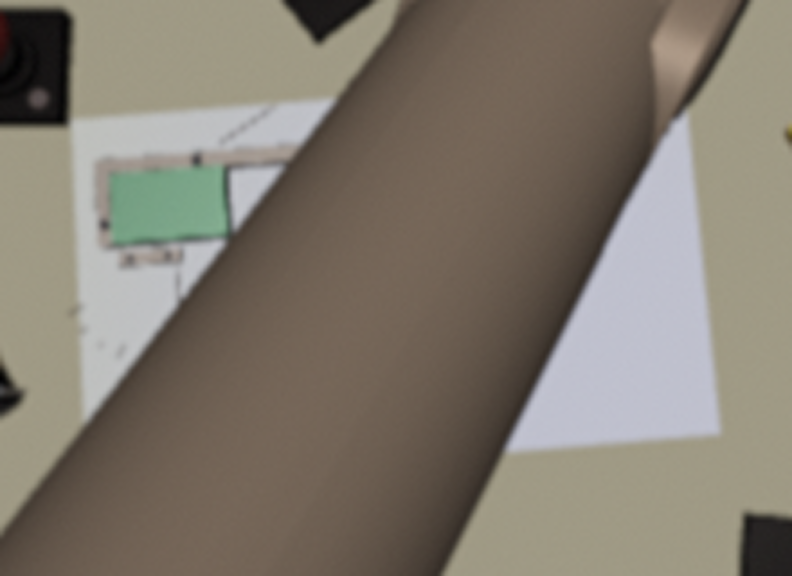

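View pics/s15_z.png

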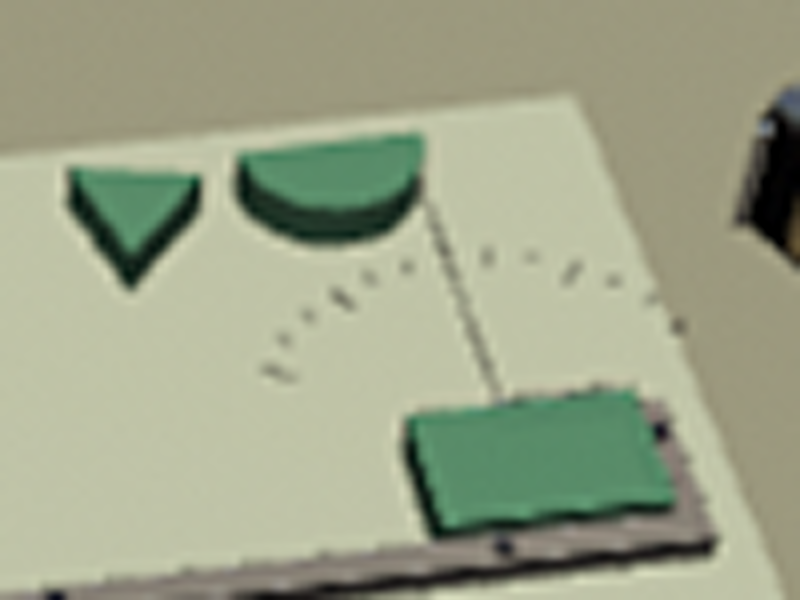

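View pics/w15.png

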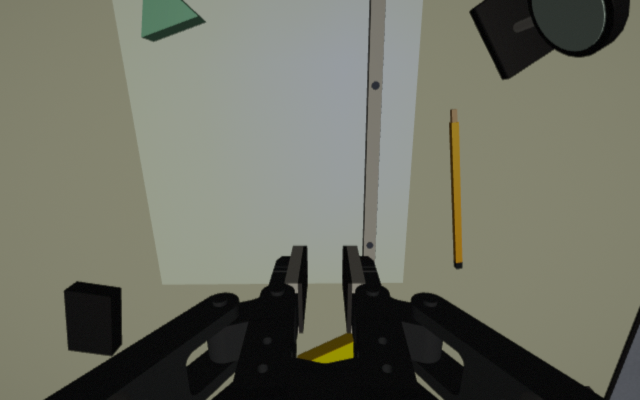

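play_rows(plan=[[-0.6,0,0.04,0,0],[-0.6,0,0.08,0,0],[-0.6,0,0.11,0,0],[-0.6,0,0.12,0,0],[-0.6,0,0.12,0,0],[-0.6,0,0.12,0,0]])

```text
clock: 18.25
tcp_pos: [0.5725, 0.0746, 0.1869]
orientation: [-0.046, 1.571, 0.044]
contact_force: [-0.7, -0.8, -0.3]
grip_width: 0.0172
```

```bash
python3 see.py wrist w16; python3 up.py w16 220 0 460 180
```

```text
t 18.25 tcp [0.5725 0.0746 0.1869] board [0.0557 0.0109] jaw 0.0576 F [-0.7 -0.8 -0.3] w 0.0172
3.3333333333333335
```

View pics/w16_z.png

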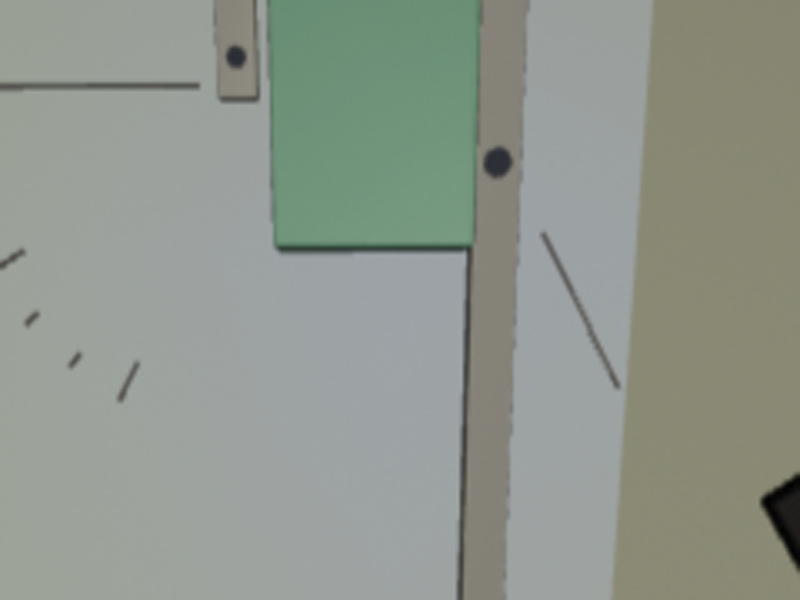

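The slab is still flat along the strip and fully in the nest, and the hand is well above it, so I'm handing in.

```bash
python3 -c "
from bench import r
print(r.hand_in())"
```

```text
the job is handed in; nothing more can be done
None
```

The glass block is home in the nest, against both the strip and the end stop, and I handed the job in at about 18 s on the robot's clock.

- **To the strip:** I pushed the block's long side with two fingertips until it lay flat against the long strip, still about 257 mm short of home. The force rose to about 5.6 N as it seated.
- **Along the strip:** I then pushed on its end face, with a slight lean towards the strip, until it met the end stop. The hand stopped moving there and the force rose to about 8 N. The wrist views during the slide showed no gap at the strip.
- **Last checks:** After backing off and lifting clear, the top, scene and wrist views show the block square in the nest. It is flush with the strip, with no gap visible at the stop and the expected few millimetres to the keeper. The half-round block, prism, lens and pencil looked unmoved where they showed, and I found no sign that anything else had been touched. The last wrist view did not include the end stop.
- **Disagreement:** The strip's position differed by 2 to 5 mm between the camera views and the touch contact, so I seated the block by force and sight instead.

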